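# Turn over the cover plate that belongs to the pump housing on the paper

## Task

One of the two pump housings stands on the white paper sheet. Find the loose cover plate on the wooden stand whose raised boss has the same shape, round or square, as the opening in the top of that housing; slide this plate part-way out over an edge of the stand, still lying flat, to get hold of it, and turn it over so that it lies flat on the stand with its boss down and its smooth joint face up. Do not let a plate fall off the stand, and leave the other plate and the small gear and ring on the stand where they are.

Things in the scene. Friction and masses are not known exactly. Their poses are not given: they have to be found in the camera images.
- stand_top (a point): Wooden stand, fixed: plank 250 (x) by 440 (y) by 32 mm thick, its top 120 mm above the table, on two bearers set back 60 mm from the plank's short ends. This point: middle of the top face; x across the plank away from the robot, y along it to the robot's left, z up. The short ends are at y = -220 and +220 mm. Place and yaw vary.
- cover_round_mid (a point): Loose grey aluminium cover plate 110 x 110 x 5 mm, 0.14 to 0.28 kg, dark bolt holes at the corners, a bright round boss 56 mm across and 5 mm high in the middle of one face, the other smooth. Starts boss up, flat on the stand. This point: centre of the 5 mm plate, 2.5 mm above the smooth face; x, y along its sides (x away from the robot, within 0.4 rad), z out of the boss face. Rim outside the boss 27 mm wide.
- cover_square_mid (a point): The other cover plate, alike in all but its boss: square, 50 x 50 mm, 5 mm high, sides parallel to the plate's (rim 30 mm). This point and its axes as for the round one. The plates' places on the stand (left or right) are swapped at random.
- housing_round_mouth (a point): Grey pump housing, fixed, 120 x 110 mm and 100 mm tall, with a round opening 60 mm wide in its top; this point is the middle of the opening at the top face. Stands on the white paper sheet or on the bare table on the other side.
- housing_square_mouth (a point): The other pump housing, alike but with a square opening 54 mm wide; this point is the middle of the opening at the top face.
- sheet_mid (a point): White paper sheet 297 x 210 mm flat on the table, fixed; this point is its middle. The housing that stands on it is the one at work (its middle is within 100 mm of this point; the other is over 500 mm away).
- small_gear: Small steel gear, 36 mm across, 12 mm thick, on the stand at the near edge; leave it; origin at the underside.
- bearing: Steel ring 32 mm across, 12 mm high, on the stand at the far edge; leave it; origin at the underside.
Not all that is in view belongs to the job. What is shaped like the part that bears cover_round_mid but turquoise is not meant. Leave any blue look-alike of the part that bears cover_square_mid alone.

How it is judged:
On the way:
1. the plate that matches the housing on the paper lies flat and sticks out at least 18 mm over an edge of the stand (((horizontal distance between housing_round_mouth and sheet_mid below 0.12 m and angle between cover_round_mid's own z axis and vertical below 0.12 rad and z of cover_round_mid in the frame of stand_top between -0.003 and 0.008 m and (x of cover_round_mid in the frame of stand_top below -0.088 m or x of cover_round_mid in the frame of stand_top above 0.088 m or y of cover_round_mid in the frame of stand_top below -0.183 m or y of cover_round_mid in the frame of stand_top above 0.183 m)) or (horizontal distance between housing_square_mouth and sheet_mid below 0.12 m and angle between cover_square_mid's own z axis and vertical below 0.12 rad and z of cover_square_mid in the frame of stand_top between -0.003 and 0.008 m and (x of cover_square_mid in the frame of stand_top below -0.088 m or x of cover_square_mid in the frame of stand_top above 0.088 m or y of cover_square_mid in the frame of stand_top below -0.183 m or y of cover_square_mid in the frame of stand_top above 0.183 m)))), for 0.1 s.
At the end, for the whole second after the job is handed in: The matching plate lies at rest on the stand, boss down, smooth face up, level within 0.09 rad, boss resting on the plank (within 3 mm), its middle at least 25 mm in from the long edges and 30 mm from the ends; the other plate lies boss up within 25 mm of where it was (((horizontal distance between housing_round_mouth and sheet_mid below 0.12 m and angle between cover_round_mid's own z axis and vertical above 3.05 rad and z of cover_round_mid in the frame of stand_top between 0.0045 and 0.0105 m and x of cover_round_mid in the frame of stand_top between -0.1 and 0.1 m and y of cover_round_mid in the frame of stand_top between -0.19 and 0.19 m and linear speed of cover_round below 0.02 m/s and angular speed of cover_round below 0.1 rad/s and angle between cover_square_mid's own z axis and vertical below 0.06 rad and distance of cover_square_mid from where it was at the start of the episode below 0.025 m) or (horizontal distance between housing_square_mouth and sheet_mid below 0.12 m and angle between cover_square_mid's own z axis and vertical above 3.05 rad and z of cover_square_mid in the frame of stand_top between 0.0045 and 0.0105 m and x of cover_square_mid in the frame of stand_top between -0.1 and 0.1 m and y of cover_square_mid in the frame of stand_top between -0.19 and 0.19 m and linear speed of cover_square below 0.02 m/s and angular speed of cover_square below 0.1 rad/s and angle between cover_round_mid's own z axis and vertical below 0.06 rad and distance of cover_round_mid from where it was at the start of the episode below 0.025 m))); the robot touches nothing.
It fails at once if a cover plate falls off the stand (height (world z) of any of cover_round_mid, cover_square_mid below 0.09 m).
It fails at once if the other plate is moved by more than 25 mm or tipped ((horizontal distance between housing_round_mouth and sheet_mid below 0.12 m and (distance of cover_square_mid from where it was at the start of the episode above 0.025 m or angle between cover_square_mid's own z axis and vertical above 0.5 rad)) or (horizontal distance between housing_square_mouth and sheet_mid below 0.12 m and (distance of cover_round_mid from where it was at the start of the episode above 0.025 m or angle between cover_round_mid's own z axis and vertical above 0.5 rad))).
It fails at once if the small gear or the ring on the stand is moved by more than 30 mm (distance of any of small_gear, bearing from where it was at the start of the episode above 0.03 m).
It also fails if it takes over 72 s, if anything falls off the work surface, if the arm or the gripper's body presses on something with over 40 N, if the wrist force passes 120 N, or if a joint passes its speed limit or range.

## Robot

A 7-joint arm with a two-finger parallel gripper is mounted at the origin on the work surface. World frame = base frame: x ahead of the robot, y to its left, z up, the work surface at z = 0. Lengths are in m, angles in rad, forces in N, time in s.
With the tool pointing down it reaches from about 0.4 to 0.85 m from the base axis. Payload 6.9 kg.
Tool frame: the origin (TCP) lies midway between the tips of the shut fingers; the grasp point (between the pads) lies behind it (robot.pinch_z is the x of the grasp point in the tool frame, in m); x points along the fingers, z is the direction in which the jaws open and shut, and the axes are right-handed (so a half turn about x gives the same grasp; the last joint's range is limited). The gripper opens to 85 mm and grips with 20 to 120 N. Pads are 22 mm wide; open, the fingers measure 114 mm over their backs; the gripper's body (76 mm by 85 mm) begins 54 mm behind the grasp point. The pads swing forward as they close: fully open they stand 13 mm farther back than shut.
Start: joints at [1.403, 0.507, -0.238, 1.5, 0.126, 1.149, -0.155], TCP at [0.168, -0.602, 0.231] pointing down, gripper open.
Joint ranges: [-3.08, 3.08], [-0.24, 2.05], [-1.43, 1.35], [0, 2.5], [-1.52, 4.66], [0.17, 1.96], [-2.89, 2.89]. Speed limits (rad/s): [2.39, 2.39, 3.14, 3.14, 3.14, 3.14, 3.14].

## Interface

Orientations are given as a unit quaternion [w, x, y, z].
In Python, from station import robot, read_camera, job gives the robot as it stands.
- The arm moves only by the tool play_rows, never from a script. Its argument "rows" is text: rows parted by semicolons, each of 7 numbers parted by spaces: the shift along the world's x, y, z in cm, then the turn, a rotation vector about the world's x, y, z in degrees, then the opening, from -1 (shut) to 1 (fully open), so that 0 is half open. A call has 1 to 20 rows; each row is the pose to reach, as a shift and turn from the pose commanded when the call began; what a row does not reach only later rows make up. A row lasts 1/8 s, in which the tool goes at most 62.5 mm and 10.7 degrees, less where a joint would pass 70% of its speed; a pose out of reach is approached as far as the arm can. A call with a gripper value outside its range is refused whole. The fingers move at their own pace and stop on an object; the grip force is fixed at half the most. Time passes only in rows, so rows that repeat a pose let the fingers close. It gives the time, the measured TCP pose, the force and the opening at its end, in the units of the state.
- robot.observe(): the state, without advancing time (a new reading comes with each control period).
- read_camera(name): name is "scene" or "side" or "wrist"; returns a dict with "color" (400x640x3 uint8, red, green, blue), "fx", "fy", "cx", "cy" (pixels), "D" ([k1, k2, p1, p2, k3] as OpenCV has them; the pictures are not rectified), "R" (3x3) and "t" (3): a world point X has camera coordinates R X + t. Camera axes: x right, y down, z forward; pixel columns grow to the right and rows downward; lengths in m; the calibration is good to about 2 mm. A picture is of the moment at which its call begins. There is no depth.
- job.finish_job(): hands the job in, once; it reports no verdict.
The state is a dict: "time": time; "joint_pos": joint angles; "qvel": joint speeds; "joint_torque": joint torques, N m; "tool_pos": TCP position; "eef_rot": TCP orientation; "ft_force": force on the tool from outside, world axes, zero at the start; "torque": the same for the moment, N m; "opening": finger opening in m.
Only numpy, scipy, OpenCV 4.12 (cv2) and the standard library are available. Lean on these libraries where they do the work, as an engineer would, in place of code of your own. Each camera call takes 0.05 s, during which the arm holds its last target.

## Working session

There is one attempt and no reset: what is moved stays moved. The work goes in short steps, Python scripts to look and compute and a tool call to move; the robot and the scene stay as the last step left them, time stands still between calls to the robot, and variables do not carry over. Pictures are saved under pics/ and viewed, and the job is handed in when it is done.

Besides the shell and the picture viewer there is one more tool, called by a JSON object that holds its "method" and its "body". play_rows: Moves the arm, as the interface text tells. Its arguments: {"type":"object","properties":{"rows":{"type":"string"}},"required":["rows"]}

```bash
mkdir -p pics; ls; python3 - <<'E'
from station import robot, read_camera, job
import cv2
print(robot.observe(), robot.pinch_z)
for n in ["scene","side","wrist"]:
    c=read_camera(n); cv2.imwrite(f"pics/{n}0.png",c["color"][:,:,::-1]); print(n,c["fx"],c["cx"],c["cy"],c["D"],c["R"],c["t"])
E
```

```text
pics
{'time': 0.0, 'joint_pos': array([ 1.40350548,  0.50835146, -0.23752368,  1.50117435,  0.12565608,
        1.14889832, -0.15477223]), 'qvel': array([ 0.00033837, -0.00019557, -0.0009077 , -0.00017415, -0.00086118,
       -0.00089826, -0.00094358]), 'joint_torque': array([-6.66337701e-05, -6.20611382e+01, -2.18684748e+00, -2.49660945e+01,
        1.26311064e-02,  1.19536521e-02,  3.32638092e-05]), 'tool_pos': array([ 0.16818313, -0.60139967,  0.23040684]), 'eef_rot': array([ 0.56282933,  0.4277565 ,  0.56386883, -0.42696542]), 'ft_force': array([-0.14436081, -0.85942211, -0.39753596]), 'torque': array([-0.05566569,  0.04440855, -0.01048763]), 'opening': 0.08531452162537367} -0.0187
scene 451.82096064834593 327.21029442572535 201.81501993117908 [0.0433256 0.        0.        0.        0.       ] [[ 0.18927417  0.98191583  0.00407333]
 [ 0.58480915 -0.10939358 -0.80376073]
 [-0.78877978  0.15451327 -0.59493874]] [-0.11806849 -0.2207236   1.74375433]
side 383.0759623586777 323.8343587742865 192.17423368826846 [-0.03799354  0.          0.          0.          0.        ] [[-0.99655245 -0.07971188  0.02300523]
 [-0.0622684   0.53537967 -0.84231304]
 [ 0.05482582 -0.84084161 -0.53849745]] [0.53481985 0.1048782  1.2116083 ]
wrist 291.1193420955753 323.51885409489745 197.85860911098646 [-0.03796284  0.          0.          0.          0.        ] [[ 2.70119234e-01 -9.62826876e-01  8.24517407e-05]
 [-9.10518257e-01 -2.55416308e-01  3.25144603e-01]
 [-3.13036903e-01 -8.79028848e-02 -9.45664306e-01]] [-0.62518166 -0.04209989  0.37822506]
```

View pics/scene0.png

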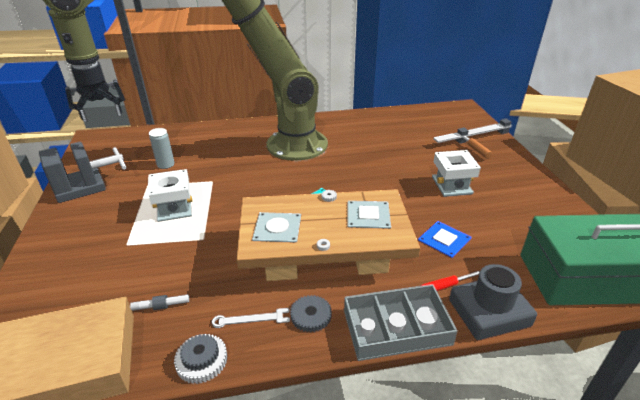

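View pics/side0.png

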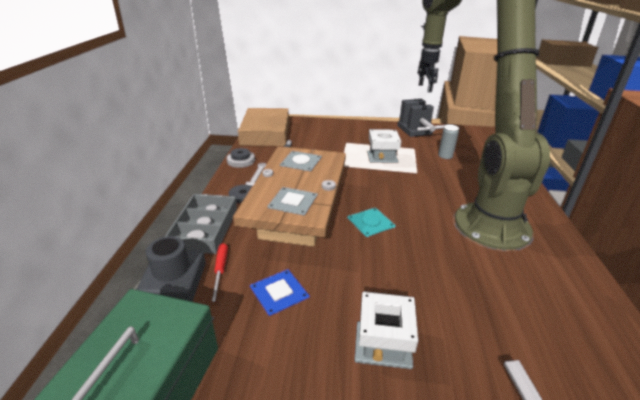

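View pics/wrist0.png

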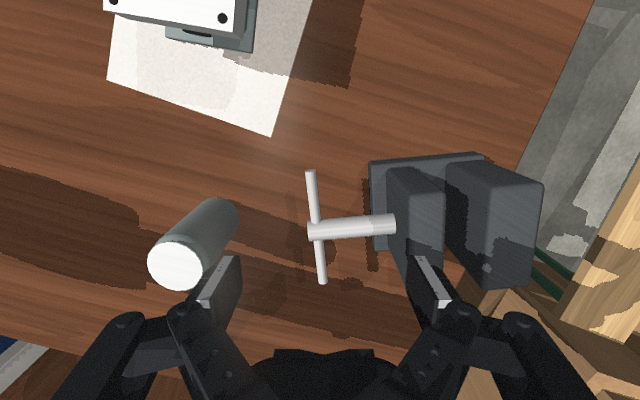

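```bash
cat > h.py <<'E'
import numpy as np, cv2
from station import robot, read_camera, job
def cast(c,px,z):
    K=np.array([[c["fx"],0,c["cx"]],[0,c["fy"],c["cy"]],[0,0,1]])
    p=cv2.undistortPoints(np.array(px,float).reshape(-1,1,2),K,np.array(c["D"]))[:,0]
    R=np.array(c["R"]);t=np.array(c["t"]); o=-R.T@t
    d=np.c_[p,np.ones(len(p))]@R
    return o+d*((z-o[2])/d[:,2])[:,None]
def proj(c,X):
    K=np.array([[c["fx"],0,c["cx"]],[0,c["fy"],c["cy"]],[0,0,1]])
    return cv2.projectPoints(np.array(X,float).reshape(-1,3),cv2.Rodrigues(np.array(c["R"]))[0],np.array(c["t"]),K,np.array(c["D"]))[0][:,0]
def crop(c,x0,y0,x1,y1,s,name):
    cv2.imwrite(name,cv2.resize(c["color"][y0:y1,x0:x1,::-1],None,fx=s,fy=s,interpolation=cv2.INTER_CUBIC))
E
python3 - <<'E'
from h import *
c=read_camera("scene"); crop(c,230,180,420,285,4,"pics/a.png"); a=c["color"][150:225,140:215]; b=c["color"][140:215,420:495]
cv2.imwrite("pics/b.png",cv2.resize(np.hstack([a,b])[:,:,::-1],None,fx=4,fy=4))
c=read_camera("side"); crop(c,225,135,355,250,5,"pics/c.png")
E
```

```text
(no output)
```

View pics/a.png

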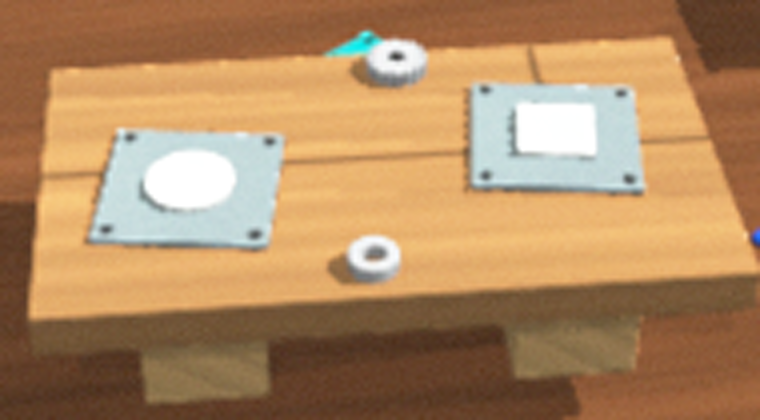

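View pics/b.png

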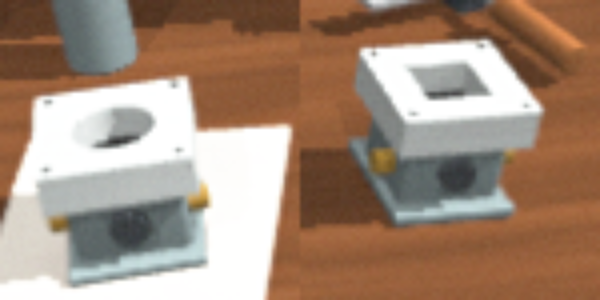

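View pics/c.png

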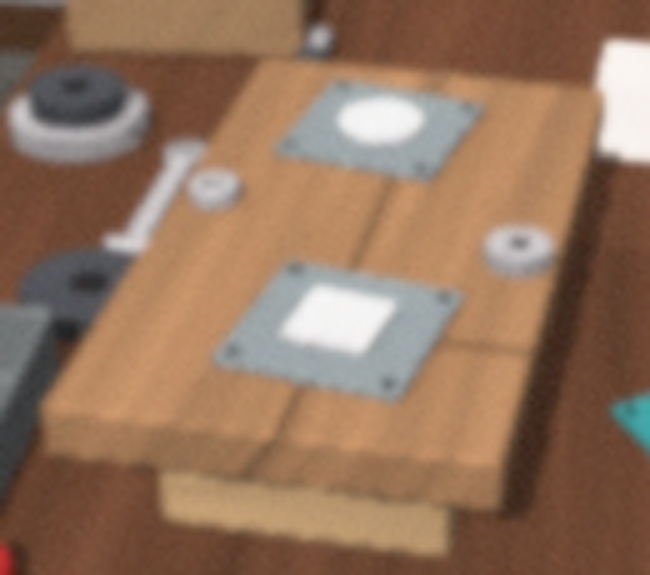

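```bash
python3 - <<'E'
from h import *
c=read_camera("scene");s=read_camera("side")
def A(p): return (np.array(p)+.5)/4-.5+[230,180]
def C(p): return (np.array(p)+.5)/5-.5+[225,135]
np.set_printoptions(precision=4,suppress=True)
st=cast(c,A([(50,70),(672,38),(760,275),(32,318)]),.12);print("stand",st,st.mean(0))
st2=cast(s,C([(602,92),(500,508-42),(42,408),(262,60)]),.12);print("stand side",st2,st2.mean(0))
for st_ in(st,st2):
  d=(st_[1]-st_[0]);e=st_[2]-st_[3];print(np.linalg.norm(d),np.linalg.norm(e),np.degrees(np.arctan2(-d[0],d[1])),np.degrees(np.arctan2(-e[0],e[1])))
pl=cast(c,A([(118,129),(284,135),(268,246),(90,242)]),.125);print("plate",pl,pl.mean(0))
d=pl[1]-pl[0];e=pl[2]-pl[3];print(np.degrees(np.arctan2(-d[0],d[1])),np.degrees(np.arctan2(-e[0],e[1])))
pl=cast(s,C([(485,102),(428,181),(276,155),(335,80)]),.125);print("plate side",pl,pl.mean(0))
print("boss",cast(c,A([(189,179)]),.13),cast(s,C([(380,120)]),.13))
pl=cast(c,A([(472,83),(632,87),(645,192),(470,189)]),.125);print("sq",pl,pl.mean(0))
print("gear,ring",cast(c,A([(397,60),(373,256)]),.132))
E
```

```text
stand [[ 0.4799 -0.2142  0.12  ]
 [ 0.5222  0.2244  0.12  ]
 [ 0.7718  0.1984  0.12  ]
 [ 0.7282 -0.2345  0.12  ]] [ 0.6256 -0.0065  0.12  ]
stand side [[ 0.4813 -0.2089  0.12  ]
 [ 0.5195  0.2247  0.12  ]
 [ 0.7664  0.2017  0.12  ]
 [ 0.7273 -0.2295  0.12  ]] [ 0.6236 -0.003   0.12  ]
0.4406335684255052 0.4350777586818346 -5.502719016241766 -5.753618024186692
0.4353479918771368 0.4329733371492593 -5.029530047387443 -5.188310786183201
plate [[ 0.5626 -0.1725  0.125 ]
 [ 0.5892 -0.0654  0.125 ]
 [ 0.6967 -0.0908  0.125 ]
 [ 0.6728 -0.1972  0.125 ]] [ 0.6303 -0.1315  0.125 ]
-13.988186088089602 -12.65533076988878
plate side [[ 0.5612 -0.1735  0.125 ]
 [ 0.588  -0.0586  0.125 ]
 [ 0.6904 -0.0811  0.125 ]
 [ 0.6687 -0.1941  0.125 ]] [ 0.6271 -0.1268  0.125 ]
boss [[ 0.6295 -0.132   0.13  ]] [[ 0.6282 -0.1286  0.13  ]]
sq [[0.5555 0.0698 0.125 ]
 [0.5802 0.1765 0.125 ]
 [0.6897 0.1515 0.125 ]
 [0.6663 0.0429 0.125 ]] [0.6229 0.1102 0.125 ]
gear,ring [[ 0.529   0.0224  0.132 ]
 [ 0.7253 -0.0307  0.132 ]]
```

```bash
python3 - <<'E'
from h import *
c=read_camera("scene")
np.set_printoptions(precision=3,suppress=True)
f=lambda p:np.array(p)/4+[140,150]
print(cast(c,f([(35,98),(187,80),(200,160),(40,185),(112,127)]),.1))
print("bottom",cast(c,f([(70,283),(207,262)]),0))
print("sheet",cast(c,[(153,183),(213,183),(200,237),(130,241)],0))
print("cyl top",cast(c,[(159,132)],.1),cast(c,[(165,164)],0), "vise",cast(c,[(52,195),(103,190)],0))
print("other plates", cast(c,[(445,238)],0.01))
E
```

```text
[[ 0.281 -0.489  0.1  ]
 [ 0.275 -0.377  0.1  ]
 [ 0.388 -0.362  0.1  ]
 [ 0.4   -0.472  0.1  ]
 [ 0.332 -0.428  0.1  ]]
bottom [[ 0.386 -0.474 -0.   ]
 [ 0.379 -0.375  0.   ]]
sheet [[ 0.174 -0.509  0.   ]
 [ 0.21  -0.313  0.   ]
 [ 0.486 -0.347 -0.   ]
 [ 0.467 -0.539  0.   ]]
cyl top [[ 0.002 -0.486  0.1  ]] [[ 0.056 -0.481  0.   ]] vise [[ 0.188 -0.814  0.   ]
 [ 0.187 -0.663  0.   ]]
other plates [[0.631 0.341 0.01 ]]
```

```bash
python3 - <<'E'
from h import *
from scipy.spatial.transform import Rotation as Ro
np.set_printoptions(precision=3,suppress=True)
o=robot.observe(); q=o["eef_rot"]; R=Ro.from_quat([q[1],q[2],q[3],q[0]]); print(R.as_matrix(), [a for a in dir(robot) if a[0]!='_'], o['time'])
ys=np.array([.094,.9955,0]);ys/=np.linalg.norm(ys)
# down, jaw z along +-ys
for s in (1,-1):
    x=np.array([0,0,-1.]); z=s*ys; G=np.c_[x,np.cross(z,x),z]
    print("down jaw",s,np.degrees((Ro.from_matrix(G)*R.inv()).as_rotvec()))
# horizontal pointing +ys, jaw vertical
for s in (1,-1):
    x=ys; z=np.array([0,0,s*1.]); G=np.c_[x,np.cross(z,x),z]
    print("horiz",s,np.degrees((Ro.from_matrix(G)*R.inv()).as_rotvec()))
E
```

```text
[[-0.     0.963  0.269]
 [ 0.     0.269 -0.963]
 [-1.     0.    -0.   ]] ['PlanningError', 'observe', 'pinch_z'] 0.4
down jaw 1 [  0.001  -0.02  158.976]
down jaw -1 [ -0.014  -0.001 -21.024]
horiz 1 [  10.507 -117.327  115.791]
horiz -1 [ 90.04    8.064 -16.496]
```

{"method": "play_rows", "body": {"rows": "0 0 3 0 0 0 1;6 6 3 0 0 -4 1;12 12 3 0 0 -8 1;18 18 3 0 0 -12 1;24 24 3 0 0 -16 1;30 30 3 0 0 -20 1;36 36 3 0 0 -21 1;42 42 3 0 0 -21 1;46.1 47 2 0 0 -21 1;46.1 47 0 0 0 -21 1;46.1 47 -2 0 0 -21 1;46.1 47 -4 0 0 -21 1;46.1 47 -4 0 0 -21 1;46.1 47 -4 0 0 -21 1"}}

```text
time: 2.15
tool_pos: [0.6291, -0.1327, 0.1914]
eef_rot: [-0.476, -0.523, -0.476, 0.523]
ft_force: [-0.4, -0.8, -0.0]
opening: 0.0851
```

```bash
python3 - <<'E'
from h import *
np.set_printoptions(precision=3,suppress=True)
o=robot.observe();print(o['joint_pos'],o['tool_pos'],o['ft_force'])
c=read_camera("wrist");cv2.imwrite("pics/w1.png",c["color"][:,:,::-1])
c=read_camera("scene");crop(c,150,80,450,290,2.6,"pics/s1.png")
E
```

```text
[ 0.333  0.57  -0.278  1.507  0.169  1.089 -1.646] [ 0.629 -0.133  0.191] [-0.397 -0.751 -0.003]
```

View pics/w1.png

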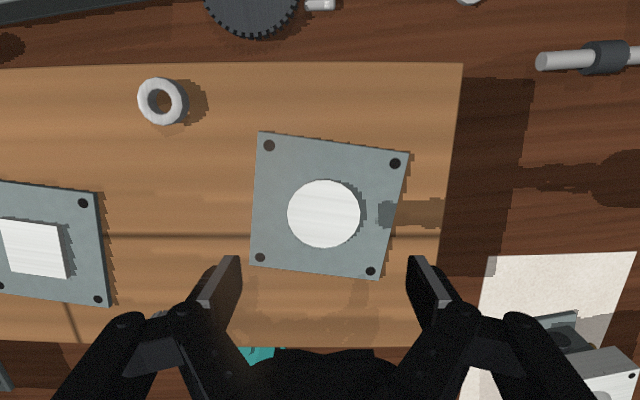

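View pics/s1.png

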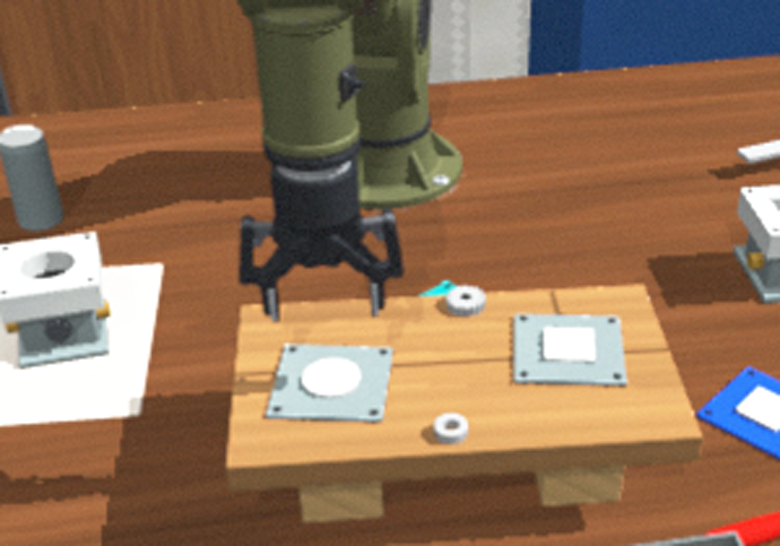

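```bash
python3 - <<'E'
from h import *
np.set_printoptions(precision=4,suppress=True)
c=read_camera("wrist")
print("boss",cast(c,[(324,214)],.13))
print("plate",cast(c,[(260,131),(411,153),(381,280),(248,267)],.125))
e=cast(c,[(463,63),(440,250)],.12);print("end",e,np.degrees(np.arctan2(e[0]-e[1],1)))
e=cast(c,[(0,68),(463,63)],.12);print("far edge",e)
E
```

```text
boss [[ 0.6304 -0.135   0.13  ]]
plate [[ 0.6952 -0.0959  0.125 ]
 [ 0.6695 -0.2018  0.125 ]
 [ 0.5641 -0.1769  0.125 ]
 [ 0.5873 -0.0678  0.125 ]]
end [[ 0.7271 -0.2391  0.12  ]
 [ 0.5848 -0.2277  0.12  ]] [ 8.0985 -0.6541  0.    ]
far edge [[ 0.7585  0.0834  0.12  ]
 [ 0.7271 -0.2391  0.12  ]]
```

{"method": "play_rows", "body": {"rows": "0.1 0 -3 0 0 0 0.5;0.1 0 -6 0 0 0 0.5;0.1 0 -6.4 0 0 0 0.5;0.1 0 -6.4 0 0 0 0.5;0.1 0 -6.4 0 0 0 0.5"}}

```text
time: 2.92
tool_pos: [0.6312, -0.1322, 0.129]
eef_rot: [0.477, 0.524, 0.475, -0.522]
ft_force: [-0.0, -0.2, -0.0]
opening: 0.0646
```

```bash
python3 - <<'E'
from h import *
c=read_camera("wrist");cv2.imwrite("pics/w2.png",c["color"][:,:,::-1])
E
```

```text
(no output)
```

View pics/w2.png

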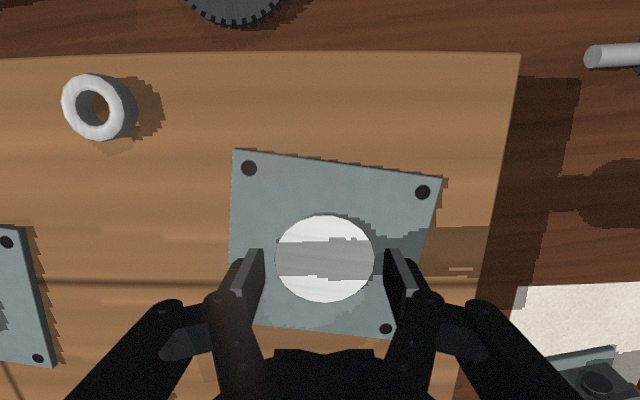

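{"method": "play_rows", "body": {"rows": "0 0 -0.2 0 0 0 0.5;0 0 -0.4 0 0 0 0.5;0 0 -0.4 0 0 0 0.5"}}

```text
time: 3.35
tool_pos: [0.6302, -0.1319, 0.1231]
eef_rot: [-0.476, -0.523, -0.476, 0.523]
ft_force: [0.7, 0.6, 0.5]
opening: 0.0639
```

{"method": "play_rows", "body": {"rows": "0 0 -0.1 0 0 0 0.5;0 0 -0.2 0 0 0 0.5;0 0 -0.2 0 0 0 0.5"}}

```text
time: 3.72
tool_pos: [0.6303, -0.1318, 0.1211]
eef_rot: [-0.476, -0.523, -0.476, 0.523]
ft_force: [0.3, 0.2, -0.5]
opening: 0.0641
```

{"method": "play_rows", "body": {"rows": "0 0 0 0 0 0 0.2;0 0 0 0 0 0 -0.2;0 0 0 0 0 0 -0.2;0 0 0 0 0 0 -0.2"}}

```text
time: 4.22
tool_pos: [0.6304, -0.1319, 0.122]
eef_rot: [0.476, 0.523, 0.476, -0.523]
ft_force: [-0.9, -0.3, 5.1]
opening: 0.0525
```

{"method": "play_rows", "body": {"rows": "0 0 0 0 0 0 -0.2;0 0 0 0 0 0 -0.2"}}

```text
time: 4.47
tool_pos: [0.6304, -0.1319, 0.1221]
eef_rot: [0.476, 0.523, 0.476, -0.523]
ft_force: [-2.0, -0.2, 5.5]
opening: 0.0525
```

```bash
python3 - <<'E'
from h import *
c=read_camera("wrist");cv2.imwrite("pics/w3.png",c["color"][:,:,::-1])
c=read_camera("side");crop(c,250,100,380,200,6,"pics/s3.png")
E
```

```text
(no output)
```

View pics/w3.png

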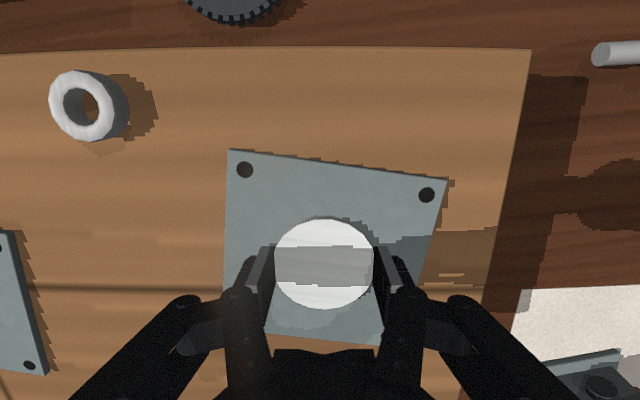

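View pics/s3.png

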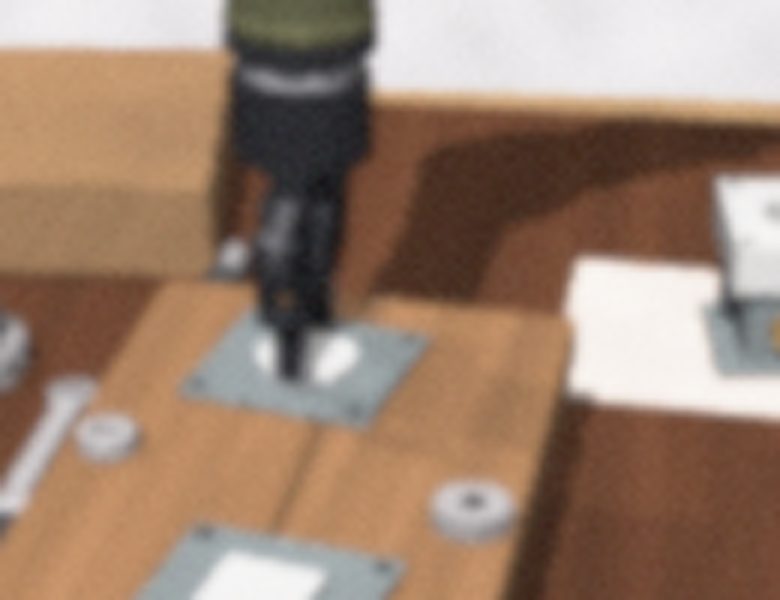

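{"method": "play_rows", "body": {"rows": "-0.2 -0.8 0.05 0 0 1 -0.2;-0.4 -1.8 0.05 0 0 2 -0.2;-0.6 -2.8 0.05 0 0 3 -0.2;-0.8 -3.8 0.05 0 0 4 -0.2;-1.0 -4.8 0.05 0 0 5.5 -0.2;-1.3 -5.8 0.05 0 0 7 -0.2;-1.5 -6.6 0.05 0 0 8.2 -0.2;-1.6 -7.1 0.05 0 0 8.2 -0.2;-1.6 -7.1 0.05 0 0 8.2 -0.2;-1.6 -7.1 0.05 0 0 8.2 -0.2"}}

```text
time: 5.82
tool_pos: [0.6142, -0.2044, 0.122]
eef_rot: [0.512, 0.487, 0.512, -0.488]
ft_force: [0.1, 0.8, 5.4]
opening: 0.0521
```

```bash
python3 - <<'E'
from h import *
c=read_camera("wrist");cv2.imwrite("pics/w4.png",c["color"][:,:,::-1])
c=read_camera("scene");crop(c,210,140,340,300,4,"pics/s4.png")
E
```

```text
(no output)
```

View pics/w4.png

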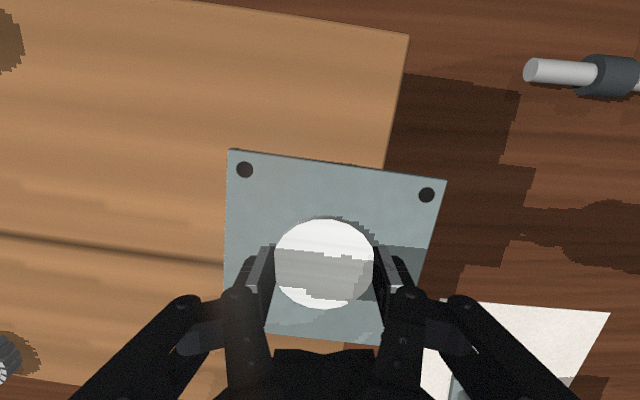

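View pics/s4.png

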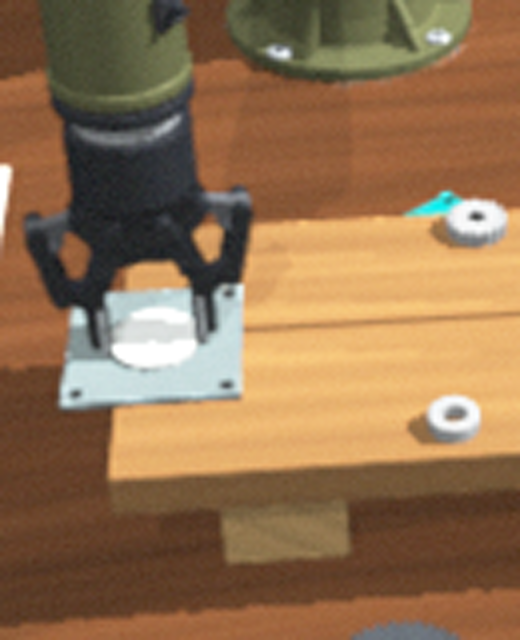

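{"method": "play_rows", "body": {"rows": "0 0 0.05 0 0 0 0.5;0 0 0.1 0 0 0 0.5;0 0 0.1 0 0 0 0.5;0 0 3 0 0 0 0.5;0 0 8 0 0 0 0.5;0 0 12 0 0 0 0.5;0 0 12 0 0 0 0.5"}}

```text
time: 6.8
tool_pos: [0.616, -0.2032, 0.2455]
eef_rot: [0.514, 0.489, 0.51, -0.486]
ft_force: [-0.4, -0.1, -0.7]
opening: 0.064
```

```bash
python3 - <<'E'
from h import *
o=robot.observe();print(o['joint_pos'])
c=read_camera("wrist");cv2.imwrite("pics/w5.png",c["color"][:,:,::-1])
E
```

```text
[ 0.47334727  0.53901668 -0.33183595  1.4147727   0.18039624  1.21104253
 -1.39865727]
```

View pics/w5.png

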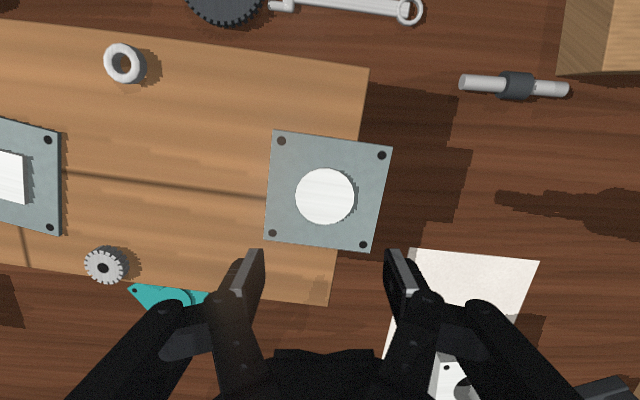

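```bash
python3 - <<'E'
from h import *
np.set_printoptions(precision=4,suppress=True)
c=read_camera("wrist")
print("boss",cast(c,[(325.5,196.5)],.13))
p=cast(c,[(273.5,129.5),(393,147),(372,252.5),(264,239)],.125);print(p,p.mean(0));
for a,b in((0,1),(3,2)): d=p[a]-p[b];print(np.degrees(np.arctan2(d[0],d[1])))
e=cast(c,[(369,69),(327,305)],.12);print(e,np.degrees(np.arctan2(e[0,1]-e[1,1],e[0,0]-e[1,0])))
n=np.array([.09,.996]); print("overhang corners",(e[0,:2]-p[1,:2])@n,(e[1,:2]-p[2,:2])@n)
u=(e[1]-e[0])[:2];u/=np.linalg.norm(u);nn=np.array([u[1],-u[0]]);print([float((q-e[0,:2])@nn) for q in p[:,:2]])
E
```

```text
boss [[ 0.6132 -0.2059  0.13  ]]
[[ 0.6709 -0.1575  0.125 ]
 [ 0.6609 -0.2637  0.125 ]
 [ 0.5544 -0.256   0.125 ]
 [ 0.5642 -0.1476  0.125 ]] [ 0.6126 -0.2062  0.125 ]
5.359300958499591
5.1808039681593625
[[ 0.7244 -0.2368  0.12  ]
 [ 0.4839 -0.2145  0.12  ]] -5.305907100436635
overhang corners 0.03253035072931288 0.03502753405755931
[0.07400632446700939, -0.03267965403266619, -0.03484142789613112, 0.07401748662169558]
```

```bash
python3 - <<'E'
from h import *
from scipy.spatial.transform import Rotation as Ro
np.set_printoptions(precision=3,suppress=True)
o=robot.observe(); q=o["eef_rot"]; R=Ro.from_quat([q[1],q[2],q[3],q[0]])
a=np.radians(5.3); ys=np.array([np.sin(a),np.cos(a),0])
for s in (1,-1):
    x=ys; z=np.array([0,0,s*1.]); G=np.c_[x,np.cross(z,x),z]
    print(s,np.degrees((Ro.from_matrix(G)*R.inv()).as_rotvec()),o['tool_pos'])
print(R.as_matrix())
E
```

```text
1 [  -2.649 -123.332  123.078] [ 0.614 -0.203  0.242]
-1 [90.054 -1.947 -6.391] [ 0.614 -0.203  0.242]
[[-0.     0.999  0.049]
 [-0.     0.049 -0.999]
 [-1.    -0.     0.   ]]
```

{"method": "play_rows", "body": {"rows": "0 -3 4 10 0 -1 0.5;0 -6 6 20 0 -2 0.5;-0.5 -9 6 30 -1 -3 0.5;-1.0 -11.5 6 40 -1 -3 0.5;-1.5 -11.5 6 50 -1 -4 0.5;-1.5 -11.5 6 60 -1 -4 0.5;-1.5 -11.5 6 70 -2 -5 0.5;-1.5 -11.5 6 80 -2 -6 0.5;-1.5 -11.5 6 90 -2 -6.4 0.5;-1.5 -11.5 6 90 -2 -6.4 0.5;-1.5 -11.5 6 90 -2 -6.4 0.5;-1.5 -11.5 6 90 -2 -6.4 0.5"}}

```text
time: 8.4
tool_pos: [0.5999, -0.3171, 0.3044]
eef_rot: [0.003, 0.739, 0.674, -0.001]
ft_force: [-0.8, -0.2, 0.9]
opening: 0.0641
```

```bash
python3 - <<'E'
from h import *
np.set_printoptions(precision=3,suppress=True)
o=robot.observe();print(o['joint_pos'])
c=read_camera("wrist");cv2.imwrite("pics/w6.png",c["color"][:,:,::-1])
c=read_camera("scene");crop(c,100,60,420,300,2.4,"pics/s6.png")
E
```

```text
[ 1.098  1.274 -0.879  0.815 -0.604  1.946 -1.3  ]
```

View pics/w6.png

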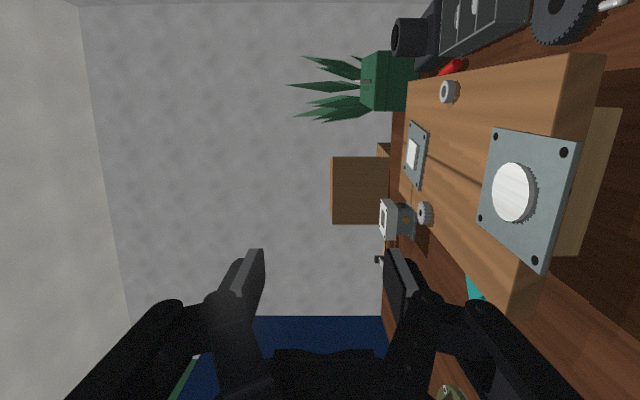

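View pics/s6.png

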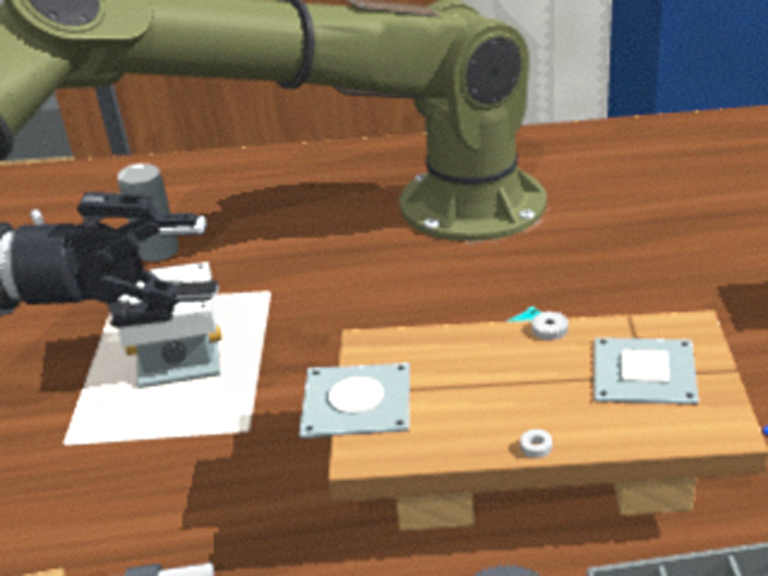

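{"method": "play_rows", "body": {"rows": "0 0.5 -4 0 0 0 0.5;0 1 -8 0 0 0 0.5;0 1.5 -12 0 0 0 0.5;0 1.5 -12 0 0 0 0.5;0 1.5 -12 0 0 0 0.5"}}

```text
time: 9.12
tool_pos: [0.5999, -0.3032, 0.1844]
eef_rot: [0.002, 0.739, 0.673, 0.0]
ft_force: [-0.2, -0.2, -0.1]
opening: 0.0643
```

```bash
python3 - <<'E'
from h import *
np.set_printoptions(precision=3,suppress=True)
o=robot.observe();print(o['joint_pos'])
E
```

```text
[ 1.095  1.392 -0.844  0.874 -0.513  1.874 -1.149]
```

{"method": "play_rows", "body": {"rows": "0 0 -3 0 0 0 -0.3;0 0 -6.2 0 0 0 -0.3;0 0 -6.2 0 0 0 -0.3;0 0 -6.2 0 0 0 -0.3;0 0 -6.2 0 0 0 -0.3"}}

```text
time: 9.75
tool_pos: [0.5998, -0.3033, 0.1218]
eef_rot: [0.002, 0.74, 0.673, 0.0]
ft_force: [0.1, -0.2, -0.5]
opening: 0.03
```

```bash
python3 - <<'E'
from h import *
np.set_printoptions(precision=3,suppress=True)
o=robot.observe();print(o['joint_pos'],o['tool_pos'])
c=read_camera("wrist");cv2.imwrite("pics/w7.png",cv2.rotate(c["color"][:,:,::-1],cv2.ROTATE_90_CLOCKWISE)[:600])
c=read_camera("scene");crop(c,130,140,330,270,4,"pics/s7.png")
E
```

```text
[ 1.084  1.47  -0.825  0.841 -0.471  1.872 -1.094] [ 0.6   -0.303  0.122]
```

View pics/w7.png

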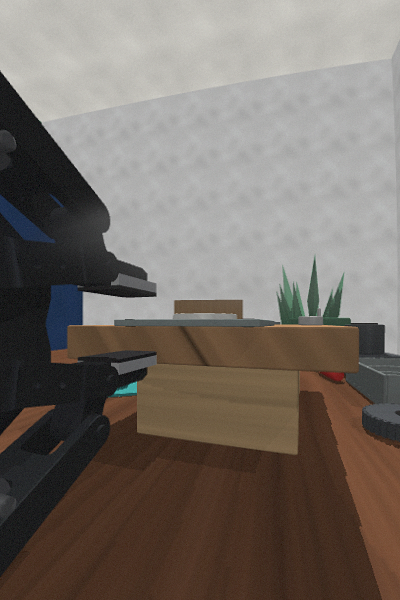

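View pics/s7.png

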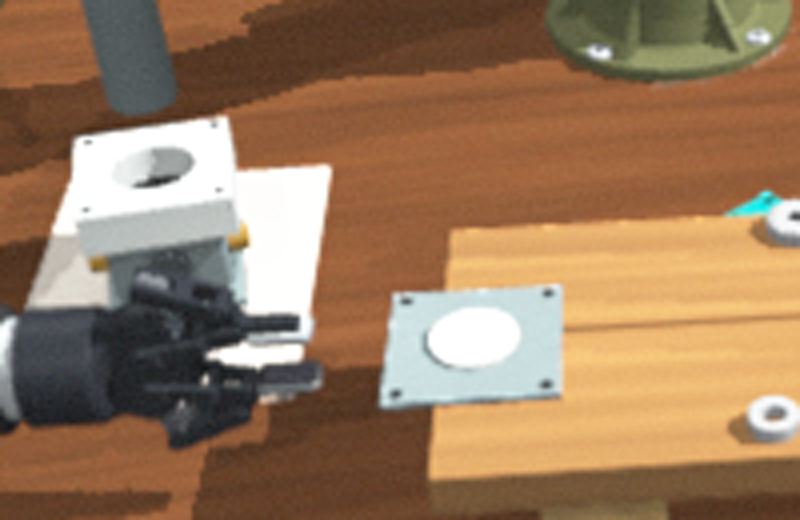

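{"method": "play_rows", "body": {"rows": "0.4 2 0.05 0 0 0 -0.3;0.8 4 0.05 0 0 0 -0.3;0.9 5.5 0.05 0 0 0 -0.3;1.0 6.4 0.05 0 0 0 -0.3;1.0 6.4 0.05 0 0 0 -0.3"}}

```text
time: 10.48
tool_pos: [0.6094, -0.2386, 0.1208]
eef_rot: [0.001, 0.739, 0.674, -0.0]
ft_force: [-0.2, 0.5, 0.4]
opening: 0.0299
```

```bash
python3 - <<'E'
from h import *
np.set_printoptions(precision=3,suppress=True)
o=robot.observe();print(o['joint_pos'],o['tool_pos'])
c=read_camera("wrist");cv2.imwrite("pics/w8.png",cv2.rotate(c["color"][:,:,::-1],cv2.ROTATE_90_CLOCKWISE)[150:550])
c=read_camera("scene");crop(c,180,160,330,270,5,"pics/s8.png")
E
```

```text
[ 1.078  1.429 -0.835  1.035 -0.48   1.708 -1.041] [ 0.609 -0.239  0.121]
```

View pics/w8.png

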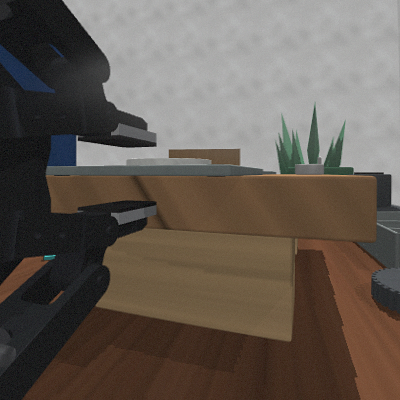

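View pics/s8.png

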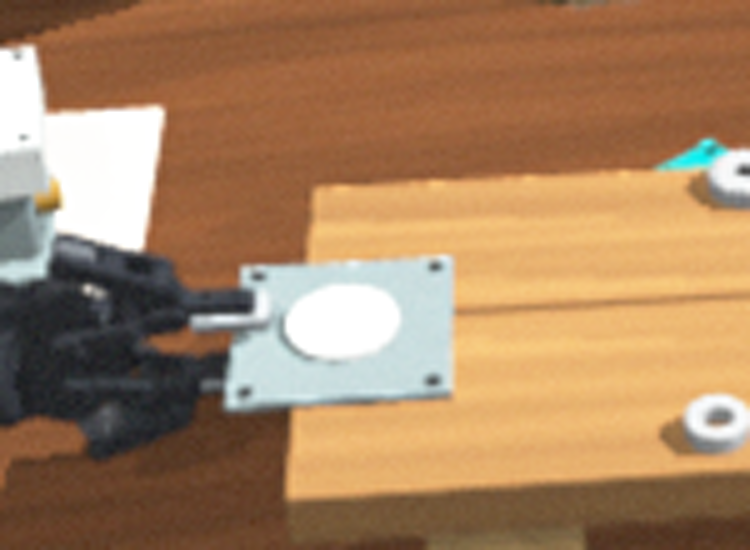

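{"method": "play_rows", "body": {"rows": "0 0 0.1 0 0 0 -0.5;0 0 0.1 0 0 0 -0.7;0 0 0.1 0 0 0 -0.9;0 0 0.1 0 0 0 -1;0 0 0.1 0 0 0 -1;0 0 0.1 0 0 0 -1"}}

```text
time: 11.32
tool_pos: [0.6095, -0.2391, 0.1225]
eef_rot: [0.0, 0.739, 0.673, 0.001]
ft_force: [-0.8, -1.1, 4.7]
opening: 0.0036
```

{"method": "play_rows", "body": {"rows": "0 0 1 0 0 0 -1;0 0 3 0 0 0 -1;0 0 6 0 0 0 -1;0 0 9 0 0 0 -1;0 0 12 0 0 0 -1;0 0 12 0 0 0 -1;0 0 12 0 0 0 -1"}}

```text
time: 12.2
tool_pos: [0.6091, -0.2388, 0.2409]
eef_rot: [0.001, 0.739, 0.673, -0.001]
ft_force: [0.2, 0.0, -3.1]
opening: 0.0036
```

```bash
python3 - <<'E'
from h import *
np.set_printoptions(precision=3,suppress=True)
o=robot.observe();print(o['joint_pos'],o['tool_pos'])
c=read_camera("scene");crop(c,130,120,330,270,4,"pics/s9.png")
E
```

```text
[ 1.098  1.281 -0.878  1.075 -0.562  1.729 -1.151] [ 0.609 -0.239  0.241]
```

View pics/s9.png

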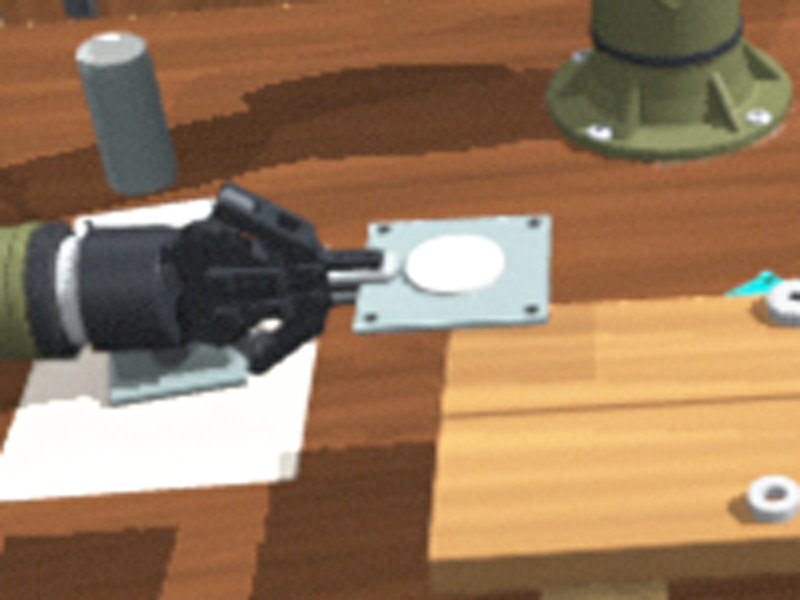

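Held flat. Now roll about the tool axis.

{"method": "play_rows", "body": {"rows": "0 0 1 -0.92 -9.96 0 -1;0 0 1 -1.85 -19.9 0 -1;0 0 1 -2.77 -29.9 0 -1;0 0 1 -3.7 -39.8 0 -1;0 0 1 -4.62 -49.8 0 -1;0 0 1 -5.54 -59.7 0 -1;0 0 1 -6.47 -69.7 0 -1;0 0 1 -7.39 -79.7 0 -1;0 0 1 -8.32 -89.6 0 -1;0 0 1 -8.32 -89.6 0 -1;0 0 1 -8.32 -89.6 0 -1"}}

```text
time: 13.62
tool_pos: [0.6093, -0.2388, 0.2506]
eef_rot: [0.521, 0.524, 0.477, 0.476]
ft_force: [0.5, -0.0, -2.5]
opening: 0.0035
```

```bash
python3 - <<'E'
from h import *
np.set_printoptions(precision=3,suppress=True)
o=robot.observe();print(o['joint_pos'],o['tool_pos'])
c=read_camera("scene");crop(c,130,120,330,270,4,"pics/s10.png")
E
```

```text
[ 1.191  1.425 -1.308  1.072 -0.247  1.636  0.153] [ 0.609 -0.239  0.251]
```

View pics/s10.png

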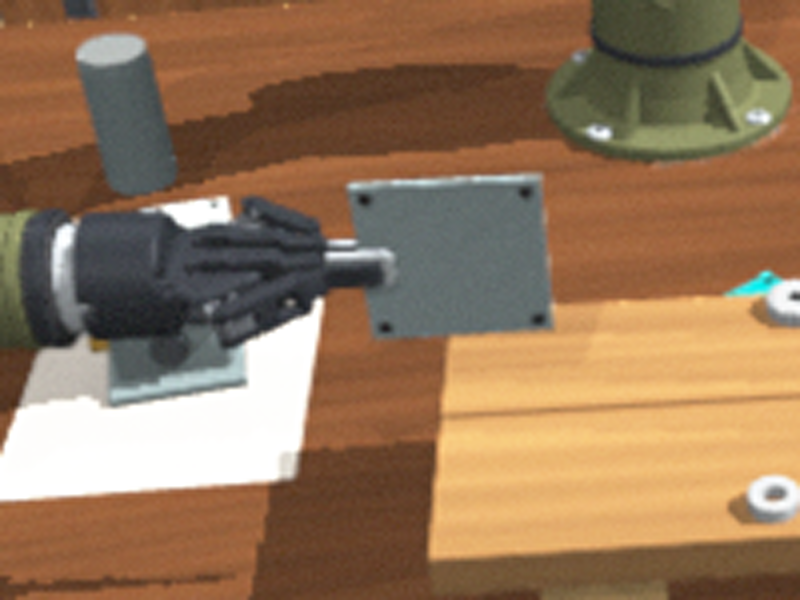

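{"method": "play_rows", "body": {"rows": "0 0 0 -0.92 -9.96 0 -1;0 0 0 -1.85 -19.9 0 -1;0 0 0 -2.77 -29.9 0 -1;0 0 0 -3.7 -39.8 0 -1;0 0 0 -4.62 -49.8 0 -1;0 0 0 -4.62 -49.8 0 -1"}}

```text
time: 14.42
tool_pos: [0.6094, -0.2388, 0.2512]
eef_rot: [0.694, 0.254, 0.231, 0.633]
ft_force: [-0.9, 0.1, -2.2]
opening: 0.0035
```

```bash
python3 - <<'E'
from h import *
np.set_printoptions(precision=3,suppress=True)
o=robot.observe();print(o['joint_pos'],o['tool_pos'])
c=read_camera("scene");crop(c,0,0,400,300,2,"pics/s11.png")
E
```

```text
[ 1.201  1.462 -1.397  1.071 -0.175  1.627  0.969] [ 0.609 -0.239  0.251]
```

View pics/s11.png

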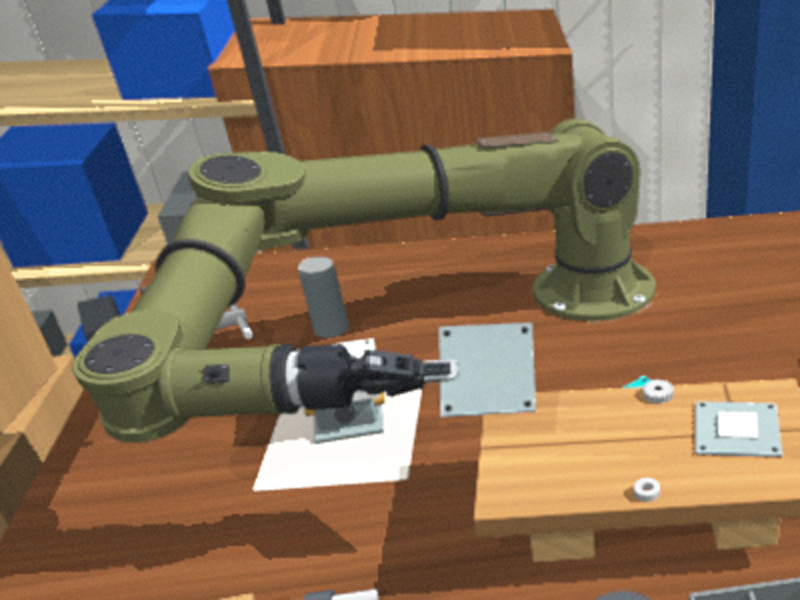

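{"method": "play_rows", "body": {"rows": "0 0 0 -0.92 -9.96 0 -1;0 0 0 -1.85 -19.9 0 -1;0 0 0 -2.77 -29.9 0 -1;0 0 0 -3.7 -39.8 0 -1;0 0 0 -3.7 -39.8 0 -1;0 0 0 -3.7 -39.8 0 -1"}}

```text
time: 15.22
tool_pos: [0.6094, -0.2389, 0.2513]
eef_rot: [0.739, 0.002, 0.002, 0.674]
ft_force: [0.5, 1.1, -2.7]
opening: 0.0036
```

```bash
python3 - <<'E'
from h import *
from scipy.spatial.transform import Rotation as Ro
np.set_printoptions(precision=3,suppress=True)
o=robot.observe();print(o['joint_pos'],o['tool_pos'])
q=o["eef_rot"]; R=Ro.from_quat([q[1],q[2],q[3],q[0]]);print(R.as_matrix())
a=np.radians(5.3); ys=np.array([np.sin(a),np.cos(a),0]);z=np.array([0,0,1.]);G=np.c_[ys,np.cross(z,ys),z]
print("corr",np.degrees((Ro.from_matrix(G)*R.inv()).as_rotvec()))
c=read_camera("side");crop(c,200,40,500,265,2.6,"pics/d12.png")
c=read_camera("scene");crop(c,130,120,330,270,4,"pics/s12.png")
c=read_camera("wrist");cv2.imwrite("pics/w12.png",cv2.rotate(c["color"][:,:,::-1],cv2.ROTATE_90_COUNTERCLOCKWISE)[100:600])
E
```

```text
[ 1.202  1.466 -1.408  1.07  -0.165  1.627  1.656] [ 0.609 -0.239  0.251]
[[ 0.092 -0.996  0.006]
 [ 0.996  0.092 -0.001]
 [ 0.     0.006  1.   ]]
corr [-0.056 -0.332 -0.043]
```

View pics/s12.png

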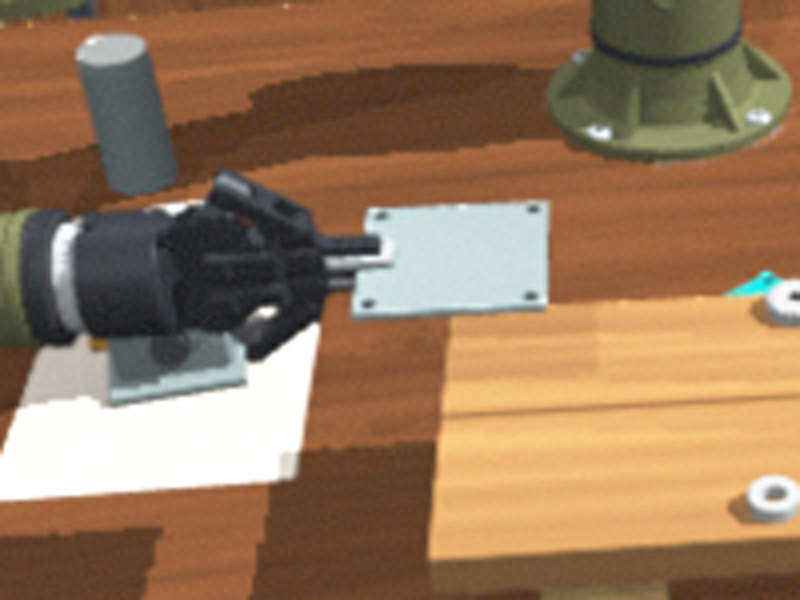

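View pics/d12.png

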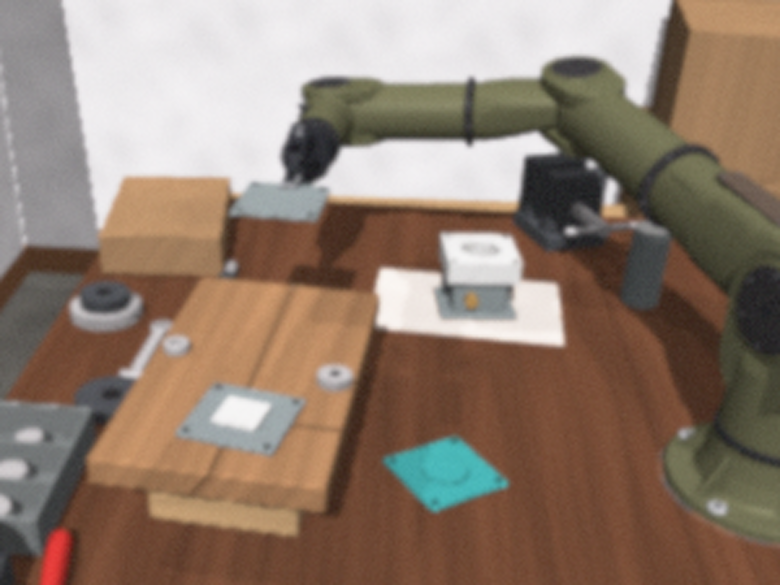

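View pics/w12.png

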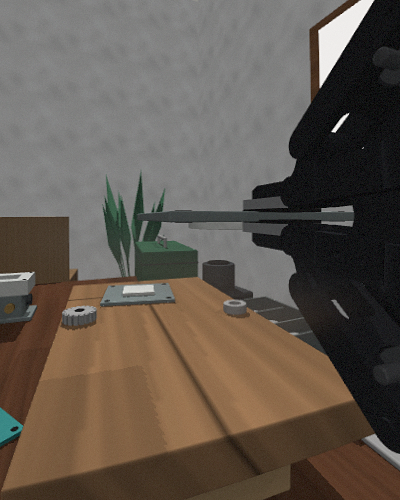

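{"method": "play_rows", "body": {"rows": "0.1 0.3 -2 0 0 0 -1;0.1 0.6 -4 0 0 0 -1;0.1 0.6 -6 0 0 0 -1;0.1 0.6 -8 0 0 0 -1;0.1 0.6 -8 0 0 0 -1"}}

```text
time: 16.0
tool_pos: [0.6102, -0.2328, 0.1685]
eef_rot: [0.739, 0.002, 0.0, 0.674]
ft_force: [-1.0, -0.5, -0.9]
opening: 0.0033
```

```bash
python3 - <<'E'
from h import *
np.set_printoptions(precision=3,suppress=True)
o=robot.observe();print(o['joint_pos'],o['tool_pos'],o['ft_force'])
c=read_camera("side");crop(c,200,40,500,265,2.6,"pics/d13.png")
c=read_camera("scene");crop(c,0,0,400,300,2,"pics/s13.png")
E
```

```text
[ 1.194  1.558 -1.369  1.072 -0.104  1.611  1.739] [ 0.61  -0.233  0.169] [-0.992 -0.515 -0.905]
```

View pics/s13.png

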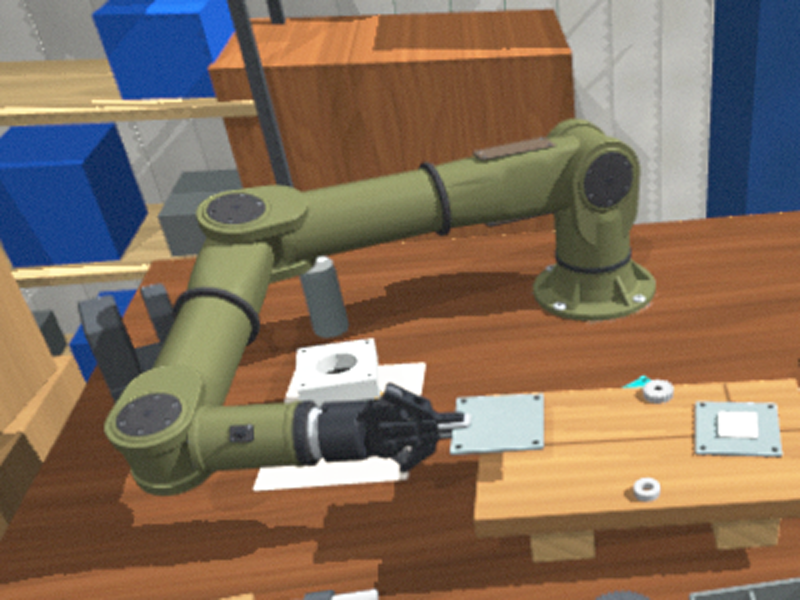

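View pics/d13.png

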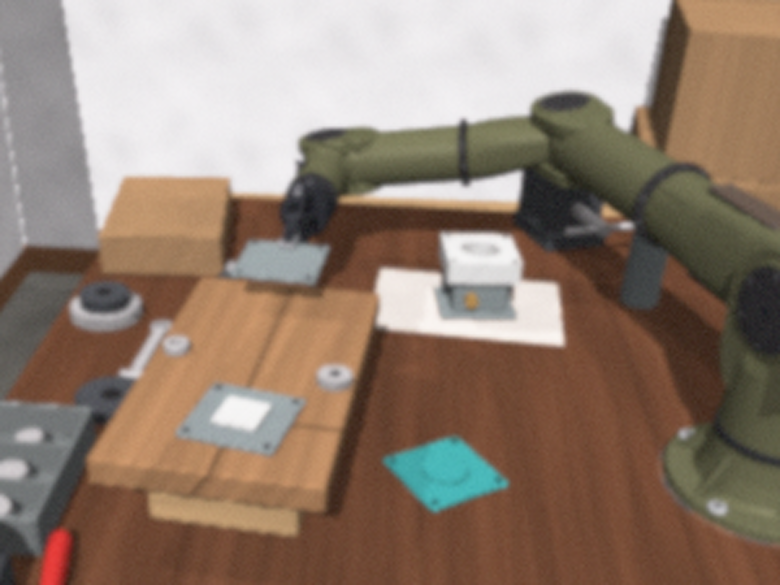

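```bash
python3 - <<'E'
from h import *
np.set_printoptions(precision=3,suppress=True)
c=read_camera("scene");s=read_camera("side")
def tri(p,q):
    o1=cast(c,[p],5)[0];a1=cast(c,[p],0)[0];o2=cast(s,[q],5)[0];a2=cast(s,[q],0)[0]
    d1=o1-a1;d2=o2-a2;k=np.linalg.lstsq(np.c_[d1,-d2],a2-a1,rcond=None)[0]
    P=a1+k[0]*d1;Q=a2+k[1]*d2;return (P+Q)/2,np.linalg.norm(P-Q)
print("elbow top",tri((117.5,104),(416.5,78.8)))
print("wrist-elbow top",tri((75,207),(324.5,91.5)))
for z in(0.08,.12,.16): print(z,cast(c,[(43,150),(77,146)],z),cast(s,[(402,101),(426,98)],z))
crop(s,380,60,500,160,6,"pics/d14.png")
E
```

```text
elbow top (array([ 0.217, -0.534,  0.304]), np.float64(0.0024651179057482943))
wrist-elbow top (array([ 0.585, -0.589,  0.215]), np.float64(0.001960682434950555))
0.08 [[ 0.03  -0.856  0.08 ]
 [ 0.02  -0.754  0.08 ]] [[ 0.211 -0.916  0.08 ]
 [ 0.079 -0.984  0.08 ]]
0.12 [[ 0.107 -0.821  0.12 ]
 [ 0.098 -0.724  0.12 ]] [[ 0.227 -0.797  0.12 ]
 [ 0.104 -0.861  0.12 ]]
0.16 [[ 0.184 -0.786  0.16 ]
 [ 0.175 -0.695  0.16 ]] [[ 0.243 -0.679  0.16 ]
 [ 0.128 -0.739  0.16 ]]
```

View pics/d14.png

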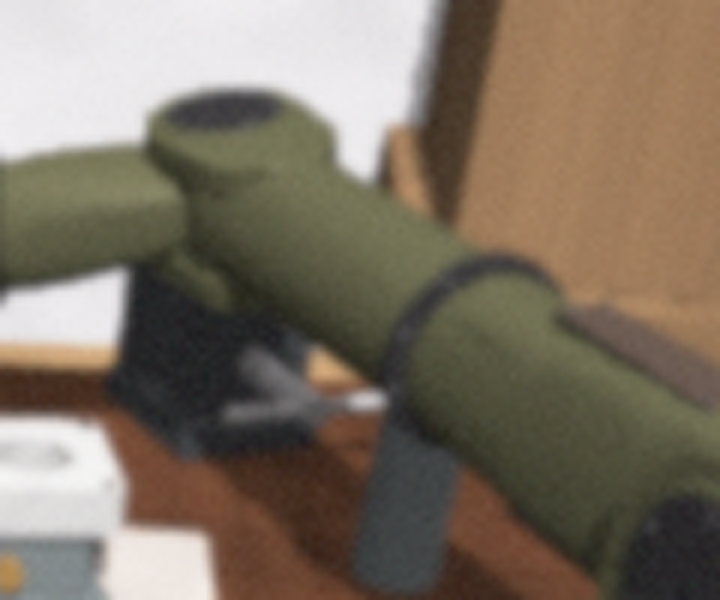

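{"method": "play_rows", "body": {"rows": "0 0 -2 0 0 0 -1;0 0 -3.5 0 0 0 -1;0 0 -3.9 0 0 0 -1;0 0 -3.9 0 0 0 -1;0 0 -3.9 0 0 0 -1"}}

```text
time: 16.82
tool_pos: [0.6105, -0.2329, 0.133]
eef_rot: [0.739, 0.0, -0.001, 0.674]
ft_force: [0.2, -1.0, -1.6]
opening: 0.0038
```

```bash
python3 - <<'E'
from h import *
np.set_printoptions(precision=3,suppress=True)
o=robot.observe();print(o['joint_pos'],o['tool_pos'],o['ft_force'])
c=read_camera("wrist");cv2.imwrite("pics/w15.png",cv2.rotate(c["color"][:,:,::-1],cv2.ROTATE_90_COUNTERCLOCKWISE)[100:600])
c=read_camera("scene");crop(c,180,160,330,270,5,"pics/s15.png")
E
```

```text
[ 1.187  1.599 -1.353  1.053 -0.076  1.618  1.775] [ 0.61  -0.233  0.133] [ 0.168 -0.97  -1.639]
```

View pics/w15.png

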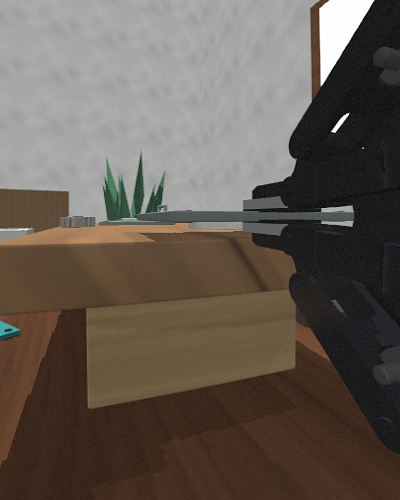

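View pics/s15.png

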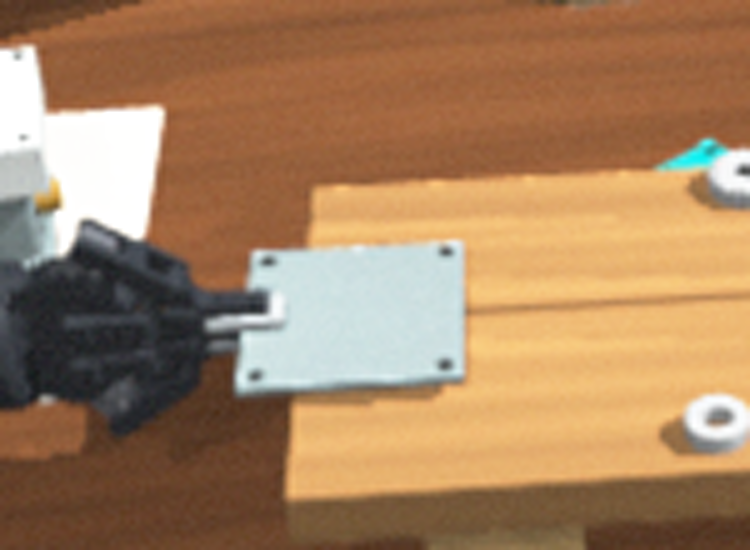

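{"method": "play_rows", "body": {"rows": "0 -0.2 -0.2 0 0 0 -1;0 -0.2 -0.4 0 0 0 -1;0 -0.2 -0.4 0 0 0 -1"}}

```text
time: 17.3
tool_pos: [0.6104, -0.235, 0.1282]
eef_rot: [0.739, 0.0, -0.0, 0.674]
ft_force: [-0.2, 0.3, -2.3]
opening: 0.0037
```

{"method": "play_rows", "body": {"rows": "0 0 -0.1 0 0 0 -1;0 0 -0.1 0 0 0 -1"}}

```text
time: 17.55
tool_pos: [0.6104, -0.2349, 0.1279]
eef_rot: [0.739, 0.0, -0.001, 0.674]
ft_force: [-0.3, 0.0, -0.2]
opening: 0.0034
```

{"method": "play_rows", "body": {"rows": "0 0 -0.05 0 0 0 -1;0 0 -0.05 0 0 0 -0.8;0 0 -0.05 0 0 0 -0.5;0 0 -0.05 0 0 0 -0.3;0 0 -0.05 0 0 0 -0.3"}}

```text
time: 18.18
tool_pos: [0.6104, -0.2349, 0.1267]
eef_rot: [0.739, 0.0, -0.0, 0.674]
ft_force: [0.5, -0.4, 0.1]
opening: 0.03
```

```bash
python3 - <<'E'
from h import *
c=read_camera("wrist");cv2.imwrite("pics/w16.png",cv2.rotate(c["color"][:,:,::-1],cv2.ROTATE_90_COUNTERCLOCKWISE)[100:600])
c=read_camera("scene");crop(c,180,160,330,270,5,"pics/s16.png")
E
```

```text
(no output)
```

View pics/w16.png

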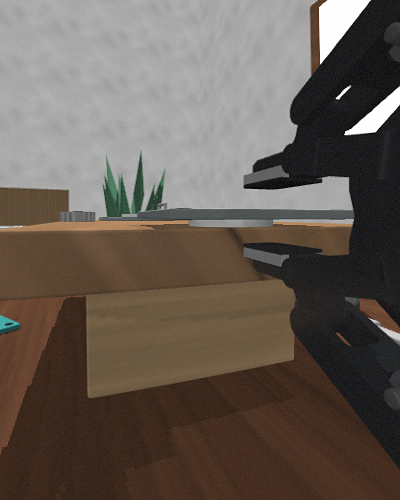

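View pics/s16.png

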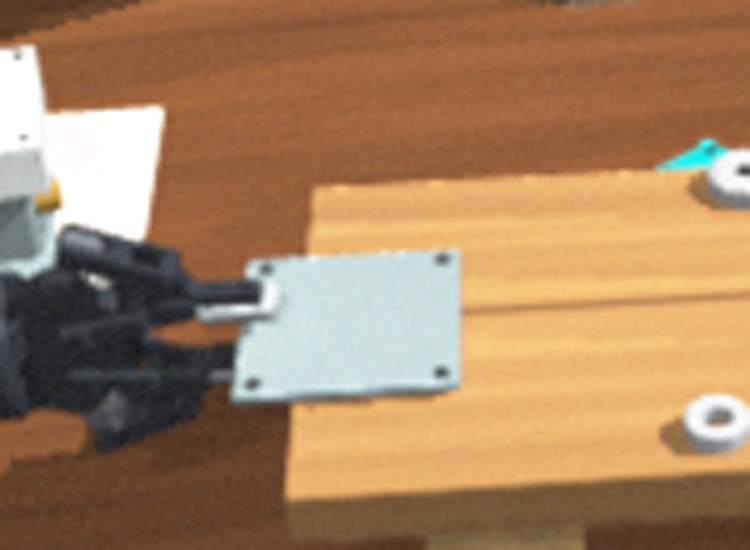

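{"method": "play_rows", "body": {"rows": "-0.2 -2 0 0 0 0 -0.3;-0.4 -4.5 0.05 0 0 0 -0.3;-0.4 -4.5 0.05 0 0 0 -1;-0.4 -4.5 0.05 0 0 0 -1;-0.4 -4.5 0.05 0 0 0 -1;-0.4 -4.5 0.05 0 0 0 -1"}}

```text
time: 19.02
tool_pos: [0.6063, -0.2793, 0.1273]
eef_rot: [0.738, 0.0, -0.0, 0.674]
ft_force: [-0.7, -0.1, 0.6]
opening: -0.0003
```

```bash
python3 - <<'E'
from h import *
np.set_printoptions(precision=4,suppress=True)
c=read_camera("wrist");cv2.imwrite("pics/w17.png",cv2.rotate(c["color"][:,:,::-1],cv2.ROTATE_90_COUNTERCLOCKWISE)[100:600])
c=read_camera("scene");crop(c,180,160,330,270,5,"pics/s17.png")
E
```

```text
(no output)
```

View pics/w17.png

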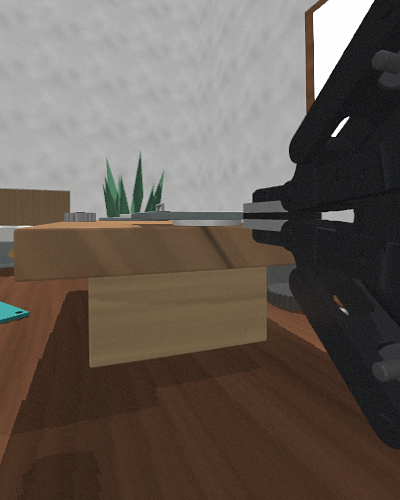

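View pics/s17.png

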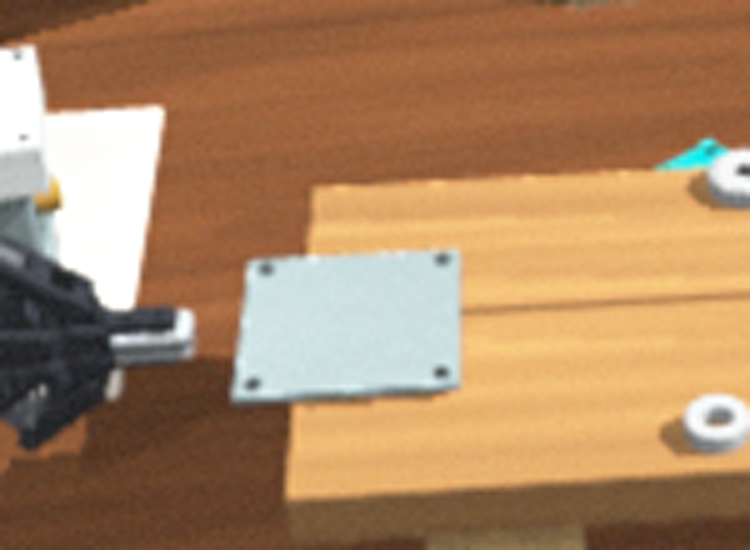

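```bash
cat >> h.py <<'E'
def meas(px,s,off,z=.130):
    c=read_camera("scene"); p=cast(c,(np.array(px)+.5)/s-.5+off,z)
    a=np.radians(5.3);xs=np.array([np.cos(a),-np.sin(a)]);ys=np.array([np.sin(a),np.cos(a)]);m=p.mean(0)
    r=m[:2]-[.625,-.006]; print(p,m,"stand x,y",r@xs,r@ys)
E
python3 - <<'E'
from h import *
np.set_printoptions(precision=4,suppress=True)
meas([(247,262),(461,250),(459,386),(232,401)],5,[180,160])
c=read_camera("scene");e=cast(c,(np.array([(313,186),(286,497)])+.5)/5-.5+[180,160],.12);print("end",e)
E
```

```text
[[ 0.5551 -0.2502  0.13  ]
 [ 0.5654 -0.1389  0.13  ]
 [ 0.675  -0.15    0.13  ]
 [ 0.6656 -0.2592  0.13  ]] [ 0.6153 -0.1996  0.13  ] stand x,y 0.008179067970555353 -0.19365769713284497
end [[ 0.4784 -0.2139  0.12  ]
 [ 0.7274 -0.2364  0.12  ]]
```

{"method": "play_rows", "body": {"rows": "0.2 1.2 0 0 0 0 -1;0.4 2 0 0 0 0 -1;0.5 2.6 0 0 0 0 -1;0.5 3.2 0 0 0 0 -1;0.6 3.8 0 0 0 0 -1;0.6 4.3 0 0 0 0 -1;0.7 4.8 0 0 0 0 -1;0.7 4.8 0 0 0 0 -1;0.6 4 0 0 0 0 -1;0.4 2 0 0 0 0 -1;0 -2 0 0 0 0 -1;0 -4 0 0 0 0 -1;0 -4 0 0 0 0 -1"}}

```text
time: 20.85
tool_pos: [0.6066, -0.3217, 0.1271]
eef_rot: [0.74, -0.0, -0.0, 0.673]
ft_force: [1.0, -0.5, -0.5]
opening: 0.0001
```

```bash
python3 - <<'E'
from h import *
c=read_camera("wrist");cv2.imwrite("pics/w18.png",cv2.rotate(c["color"][:,:,::-1],cv2.ROTATE_90_COUNTERCLOCKWISE)[100:600])
c=read_camera("scene");crop(c,180,160,330,270,5,"pics/s18.png")
E
```

```text
(no output)
```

View pics/w18.png

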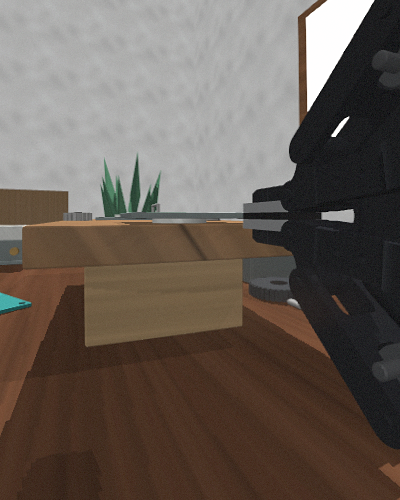

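View pics/s18.png

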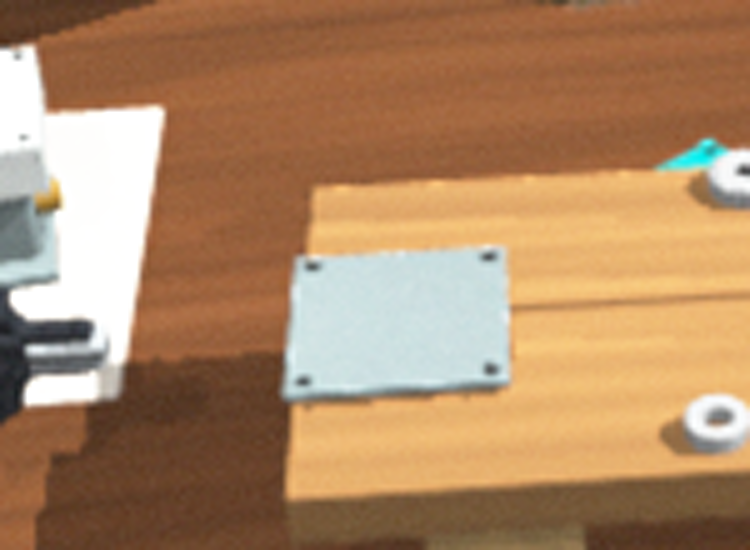

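```bash
python3 - <<'E'
from h import *
np.set_printoptions(precision=4,suppress=True)
meas([(295,257),(508,247),(509,382),(283,397)],5,[180,160])
c=read_camera("scene");a=cv2.imread("pics/scene0.png")[190:245,340:400].astype(int);b=c["color"][190:245,340:400,::-1].astype(int);print("sq diff",abs(a-b).mean())
print(robot.observe()['time'],job.finish_job())
E
```

```text
[[ 0.5554 -0.2253  0.13  ]
 [ 0.5674 -0.1142  0.13  ]
 [ 0.6765 -0.1256  0.13  ]
 [ 0.6672 -0.2349  0.13  ]] [ 0.6166 -0.175   0.13  ] stand x,y 0.007271276189831896 -0.16905057357649825
sq diff 3.8566666666666665
the job is handed in; nothing more can be done
21.05 None
```

The round-boss plate is turned over and lies flat on the stand, boss down and smooth face up. I handed the job in at about 21 s of the 72 s. The hand-in gives no verdict, so what follows is from my own checks.

- **Plate choice:** the housing on the paper has a round opening, so the matching plate was the round-boss one, which lay near the stand's right-hand end.
- **Sliding out:** I gripped the boss and dragged the plate flat over the short end of the stand. It stuck out about 33 mm, against the 18 mm needed.
- **Turning over:** with the gripper horizontal I took hold of the overhanging rim, lifted the plate, rolled it 180° and set it down boss first. I then pushed it about 25 mm further in with the closed fingertips and backed the arm away.
- **Last checks:**
  - The plate's middle is at about x = +7 mm, y = -169 mm in the stand frame, inside the ±100 and ±190 mm limits.
  - The pictures show the plate lying level on its boss.
  - The arm was about 9 cm clear of the plate.
- **Other parts:** the square plate's part of the picture matches the first picture apart from slight differences (mean about 4 of 255 levels). I did not re-measure the gear and ring, but nothing went near them and they look unmoved in the last picture.

None of these checks failed or disagreed.

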